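# Spread the cart wheel's snap ring onto its axle groove and hold it

### The arm

A 6-joint arm with a two-finger parallel gripper is mounted at the origin on the work surface. World frame = base frame: x ahead of the robot, y to its left, z up, the work surface at z = 0. Lengths are in m, angles in rad, forces in N, time in s.
With the tool pointing down it reaches from about 0.275 to 0.75 m from the base axis. Payload 10.2 kg.
Tool frame: the origin (TCP) lies midway between the tips of the shut fingers; the grasp point (between the pads) lies 19 mm behind it (env.hold_point_z is the distance from the TCP to the grasp point, in m); x points along the fingers, z is the direction in which the jaws open and shut, and the axes are right-handed (so a half turn about x gives the same grasp; the last joint's range is limited). The gripper opens to 85 mm and grips with 20 to 120 N. Pads are 22 mm wide; open, the fingers measure 114 mm over their backs; the gripper's body (76 mm by 85 mm) begins 54 mm behind the grasp point. The pads swing forward as they close: fully open they stand 13 mm farther back than shut.
Start: joints at [1.063, 0.313, 1.498, -0, 1.331, -0.223], TCP at [0.148, 0.504, 0.204] pointing down, gripper open.
Joint ranges: [-2.94, 2.94], [-0.97, 2.17], [0.19, 2.56], [-1.23, 4.37], [0.02, 3.11], [-2.88, 2.88]. Speed limits (rad/s): [2.39, 2.39, 3.01, 3.14, 3.14, 3.14].

### API

Orientations are given as a unit quaternion [x, y, z, w].
In Python, from bench import env, kinematics, monitor, eyes, job gives the robot as it stands. The module is installed in compiled form; this text tells all that it offers. Calls block until the motion is done:
- env.reach(position, orientation): joint-space move of the TCP to a pose.
- env.movel(position, velocity=0.15, frame=None, guard=None): straight line of the TCP; frame=None keeps the orientation; velocity is the mean speed in m/s. With guard (N) it stops when the force on the tool has changed by that much, and returns True; else False.
- env.set_joints(angles): joint-space move.
- env.release() and env.close_gripper(effort=None): open the fingers fully, or close them until they stop; effort is the grip in N (None keeps the last).
- env.hold(seconds).
- kinematics.ik(position, orientation): joint angles nearest the present ones, or None.
- monitor.sense(): the state.
- eyes.grab_frame(name): name is "scene" or "top" or "wrist"; returns a dict with "frame" (384x512x3 uint8, red, green, blue), "mtx" (3x3 intrinsics, pixels), "view" (4x4, takes a point from world to camera coordinates). Camera axes: x right, y down, z forward; pixel columns grow to the right and rows downward; lengths in m; the calibration is good to about 2 mm. The wrist camera is an equidistant fisheye: a pixel r from the principal point sees the ray r / f radians off the axis. A picture is of the moment at which its call begins. There is no depth.
A pose or a line that the arm cannot do raises env.MotionError and nothing moves.
- job.hand_in(): hands the job in, once; it reports no verdict.
The state is a dict: "clock": time; "joints": joint angles; "qvel": joint speeds; "joint_efforts": joint torques, N m; "position": TCP position; "ee_rot": TCP orientation; "contact_force": force on the tool from outside, world axes, zero at the start; "ft_torque": the same for the moment, N m; "finger_gap": opening from 0.0 (shut) to 1.0 (fully open).
Only numpy, scipy, OpenCV 4.12 (cv2) and the standard library are available. Lean on these libraries where they do the work, as an engineer would, in place of code of your own. Each camera call takes 0.05 s, during which the arm holds its last target. There are 200 camera calls.

### The job

The tool cart's wheel is on its axle and needs its snap ring. Pull the snap ring pliers, with the ring already on their tips, straight up out of the slotted holder, squeeze the handles all the way so that the ring is fully spread, and slide the ring over the axle end, square and centred on the axle, until it lies at the groove, up against the brass washer but not pressed hard on it. Finish while holding: keep the handles squeezed and the ring spread around the groove, do not let go, and leave the tin, the spanner and the bolt box alone.

Things in the scene. Friction and masses are not known exactly. Their poses are not given: they have to be found in the camera images.
- pliers: Snap ring pliers, 0.22 kg, 182 mm tall, standing in the holder, handles up, ring down. Origin: under the ring, let go. z up along the pliers, y from handle to handle, x the ring's axis (same both ways round). Pivot 101 mm up. Squeezing takes about 5 N on each handle to start and 15 N to reach a built-in stop; squeezing harder does no harm and holds firmer.
- handles (a point): Middle of the two blue handles, where to squeeze, along y; axes as pliers. Each is a flat bar 14 mm thick (x), 10 mm wide (y), 51 mm long, from 31 mm below to 20 mm above this point. Let go they flare out going up: 60 mm over their outsides here, 67 mm at the top; fully squeezed they are parallel, 40 mm over their outsides.
- spread (a joint): How far the pliers are squeezed, rad: 0 let go, 0.173 at the stop with the ring fully spread. It springs back when the handles are let go.
- ring_centre (a point): Centre of the snap ring's opening, where the axle's centre line must pass; x is the ring's axis. A steel C, 4 mm thick in x, 46 mm outside. Let go its opening is 36 mm, too small for the axle; fully spread, a 38 mm axle passes with 2 mm to spare all round. 135 mm below the handles' point let go, 126 mm squeezed (the tips draw it up 9 mm); the ring's lowest edge is 26 mm below this point.
- stand: Fixed bench stand with the red wheel (130 mm across, 36 mm thick) on a level axle. Origin on the bench; x along the axle to its free end, which points away from the robot give or take 20 degrees; z up. Axle line 115 mm up, groove 50 mm, axle end 71 mm along x. Base plate 12 mm high reaches 15 mm along x and 65 mm either side.
- groove (a point): Middle of the dark groove on the axle's centre line; x outward along the axle, z up. Axle 38 mm across; its end is 21 mm out, the last 6 mm tapering to 29 mm. Groove 8 mm wide, 32 mm across. 4 mm inward of this point is the flat face of a brass washer, 56 mm across: when the ring touches it, the ring's centre is 2 mm inward of this point. The wheel's front is 20 mm inward.
- holder: Fixed wooden slotted holder. Origin on the bench under its middle. Base 90 mm (x) by 110 mm (y), 12 mm high; slot along y, 84 mm long, 9.5 mm wide, narrowing to 5.6 mm for the ring at the bottom; side walls to 74 mm high.
- slot (a point): Middle of the slot's mouth, 74 mm above the bench, axes as holder. The slot's bottom, on which the ring stands, is 62 mm below, so the pliers must rise 62 mm straight up to be clear.
- tin_mid (a point): Middle of a green grease tin, 64 mm in diameter, 75 mm high, standing on the bench. Leave alone.
- spanner: A steel spanner 170 mm long lying flat on the bench. Leave alone.
- bolt_box: A yellow open box of bolts, 90 x 70 x 35 mm, on the bench. Leave alone.
There are look-alikes about, which are no part of the job. What is shaped like the stand but blue or pink is not meant.

How it is judged:
On the way:
1. the pliers are gripped and lifted clear of the slotted holder (z of ring_centre in the frame of slot above 0.027 m and contact force between the fingers and pliers above 2 N and contact force between pliers and holder below 0.1 N), for 0.1 s.
At the end, for the whole second after the job is handed in: Still squeezing the pliers (over 5 N); spread above 0.155 of 0.173 rad; ring centre 3.5 mm inward to 1.8 mm outward of the groove middle, within 4 mm of the axle line sideways and up-down, square within 0.12 rad; pushing on axle and washer under 15 N; at rest (x of ring_centre in the frame of groove between -0.0035 and 0.0018 m and y of ring_centre in the frame of groove between -0.004 and 0.004 m and z of ring_centre in the frame of groove between -0.004 and 0.004 m and angle between the x axis of ring_centre and the x axis of groove, either way round below 0.12 rad and value of joint spread above 0.155 rad and contact force between the fingers and pliers above 5 N and contact force between pliers and stand below 15 N and linear speed of pliers below 0.03 m/s); the arm keeps its last pose, push and grip.
It fails at once if the grease tin is moved more than 30 mm (distance of tin_mid from where it was at the start of the episode above 0.03 m).
It fails at once if the spanner is moved more than 30 mm (distance of spanner from where it was at the start of the episode above 0.03 m).
It fails at once if the bolt box is moved more than 30 mm (distance of bolt_box from where it was at the start of the episode above 0.03 m).
It fails at once if the ring or pliers are rammed against the axle or wheel (over 60 N) (contact force between pliers and stand above 60 N).
It also fails if it takes over 54 s, if anything falls off the work surface, if the arm or the gripper's body presses on something with over 40 N, if the wrist force passes 120 N, or if a joint passes its speed limit or range.

## Working session

There is one attempt and no reset: what is moved stays moved. The work goes in short steps, each a Python script; the robot and the scene stay as the last script left them, time stands still between calls to the robot, and variables do not carry over. Pictures are saved under pics/ and viewed, about 8 in all and at most 12, crops included, and the job is handed in when it is done.

```bash
mkdir -p pics; cat > h.py <<'E'
import numpy as np, cv2
from scipy.spatial.transform import Rotation as R
from bench import env, kinematics, monitor, eyes, job
def grab(n):
    d=eyes.grab_frame(n); return d
def ray(d,u,v,fish=False):
    K,V=np.array(d["mtx"]),np.array(d["view"])
    a=np.array([(u-K[0,2])/K[0,0],(v-K[1,2])/K[1,1]])
    if fish:
        r=np.hypot(*a); c=np.r_[a/r*np.sin(r),np.cos(r)] if r>0 else np.array([0,0,1.])
    else: c=np.r_[a,1]
    return -V[:3,:3].T@V[:3,3], V[:3,:3].T@c/np.linalg.norm(c)
def onz(d,u,v,z,fish=False):
    o,r=ray(d,u,v,fish); return o+r*(z-o[2])/r[2]
def tri(rs):
    A=sum(np.eye(3)-np.outer(r,r) for o,r in rs); b=sum((np.eye(3)-np.outer(r,r))@o for o,r in rs)
    return np.linalg.solve(A,b)
def proj(d,p,fish=False):
    K,V=np.array(d["mtx"]),np.array(d["view"]); c=V[:3,:3]@p+V[:3,3]
    if fish:
        r=np.hypot(c[0],c[1]); t=np.arctan2(r,c[2]); a=c[:2]/r*t
    else: a=c[:2]/c[2]
    return np.array([K[0,0]*a[0]+K[0,2],K[1,1]*a[1]+K[1,2]])
def save(n,img): cv2.imwrite("pics/"+n,cv2.cvtColor(img,cv2.COLOR_RGB2BGR))
E
python3 - <<'E'
from h import *
import pickle
np.set_printoptions(precision=3,suppress=True)
D={n:grab(n) for n in("scene","top","wrist")}
pickle.dump(D,open("d0.pkl","wb"))
for n,d in D.items():
    o,r=ray(d,256,192); print(n,o,r,np.array(d["mtx"]).ravel())
    save(n+"0.png",cv2.resize(d["frame"],(800,600),interpolation=cv2.INTER_CUBIC))
print(monitor.sense())
E
```

```text
scene [ 1.638 -0.293  0.935] [-0.784  0.27  -0.559] [485.198   0.    260.52    0.    485.198 197.646   0.      0.      1.   ]
top [0.43  0.093 1.086] [ 0.104  0.01  -0.995] [349.649   0.    258.686   0.    349.649 194.785   0.      0.      1.   ]
wrist [0.086 0.522 0.374] [ 0.251 -0.063 -0.966] [297.319   0.    253.017   0.    297.319 191.363   0.      0.      1.   ]
{'clock': 0.15, 'joints': array([ 1.063,  0.313,  1.498,  0.   ,  1.331, -0.223]), 'qvel': array([-0.002, -0.002, -0.002,  0.001, -0.002,  0.001]), 'joint_efforts': array([  0.001, -41.237, -25.98 ,  -0.   ,   0.003,   0.   ]), 'position': array([0.147, 0.504, 0.203]), 'ee_rot': array([-0.424,  0.566,  0.424,  0.566]), 'contact_force': array([ 0.634, -0.405,  0.869]), 'ft_torque': array([ 0.036,  0.037, -0.001]), 'finger_gap': 1.0038184149271854}
```

View pics/scene0.png

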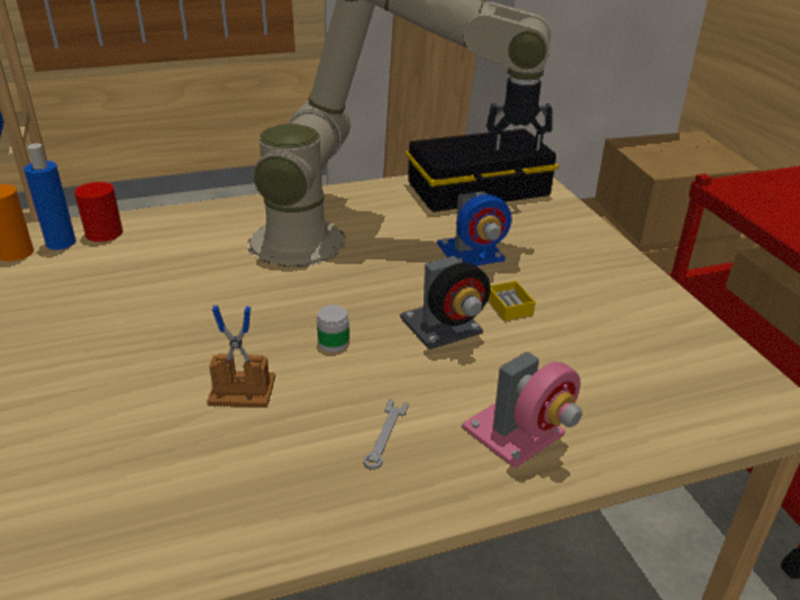

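View pics/top0.png

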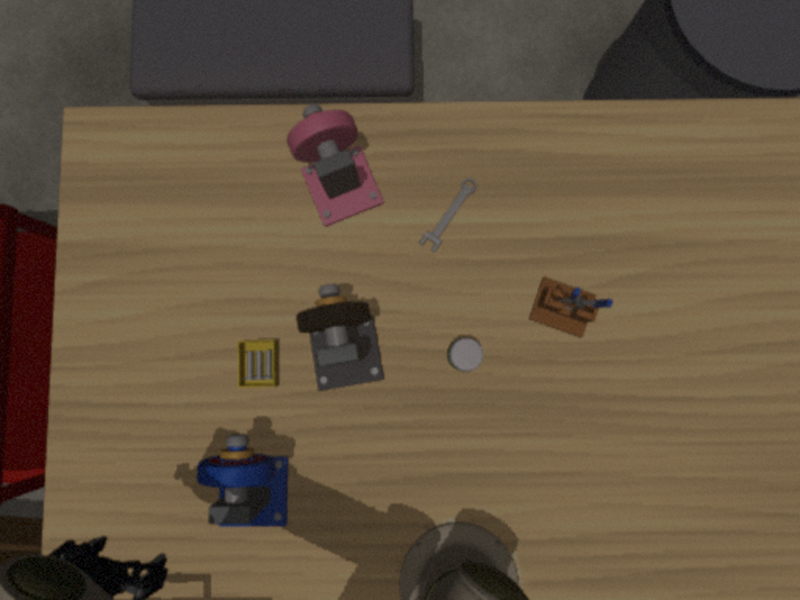

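Top view (800x600 px): up is world +x and left is +y.
- **Stand candidates:** grey base with a red disc and black tyre at (335,330), blue at (240,480), pink at (325,160). Blue and pink are ruled out, so I choose the grey one. I'll check it in a close crop.
- **Pliers and holder:** (570,303).
- **Leave alone:** tin (465,353), spanner (447,215), box (258,362).

```bash
cat > m.py <<'E'
from h import *
import pickle
np.set_printoptions(precision=4,suppress=True)
D=pickle.load(open("d0.pkl","rb")); s=1.5625
t,sc=D["top"],D["scene"]
def mask(d,lo,hi,box):
    h=cv2.cvtColor(d["frame"],cv2.COLOR_RGB2HSV); m=cv2.inRange(h,lo,hi); z=np.zeros_like(m)
    x0,y0,x1,y1=[int(v/s) for v in box]; z[y0:y1,x0:x1]=m[y0:y1,x0:x1]; return z
def comps(m,a=8):
    n,l,st,c=cv2.connectedComponentsWithStats(m); return [(c[i],st[i]) for i in range(1,n) if st[i][4]>=a]
B=((105,120,50),(130,255,255))
for n,d,box in(("top",t,(520,260,640,350)),("scene",sc,(190,290,270,360))):
    for c,st in comps(mask(d,*B,box)): print(n,c*s,st)
# stand: brass + axle
for n,d,box in(("top",t,(290,270,390,400)),("scene",sc,(400,250,495,350))):
    for c,st in comps(mask(d,(12,120,100),(28,255,255),box)): print(n,"brass",c*s,st)
# rough
print("axle end top z.115",onz(t,330/s,288/s,.115)); print("axle end tri",tri([ray(t,330/s,288/s),ray(sc,472/s,304/s)]))
print("pliers",onz(t,590/s,298/s,.175))
a=cv2.resize(t["frame"][165:260,180:265],None,fx=6,fy=6,interpolation=3); b=cv2.resize(sc["frame"][155:230,250:320],None,fx=5,fy=5,interpolation=3)
c=np.zeros((600,800,3),np.uint8); a=a[:600,:450]; c[:a.shape[0],:a.shape[1]]=a; b=b[:600,:350]; c[:b.shape[0],450:450+b.shape[1]]=b; save("stand.png",c)
E
python3 m.py
```

```text
top [575.558  291.6295] [367 185   4   5  14]
top [607.4519 302.2837] [386 192   6   4  13]
scene [217.7584 317.3077] [136 196   7  16  52]
scene [245.7122 319.2587] [155 197   5  16  43]
top brass [327.2693 299.6652] [202 190  15   5  42]
scene brass [491.4773 287.9261] [314 182   2   6  11]
scene brass [463.692  297.0522] [291 184  16  18  97]
axle end top z.115 [0.554  0.2278 0.115 ]
axle end tri [0.5529 0.2265 0.1233]
pliers [ 0.5241 -0.2161  0.175 ]
```

View pics/stand.png

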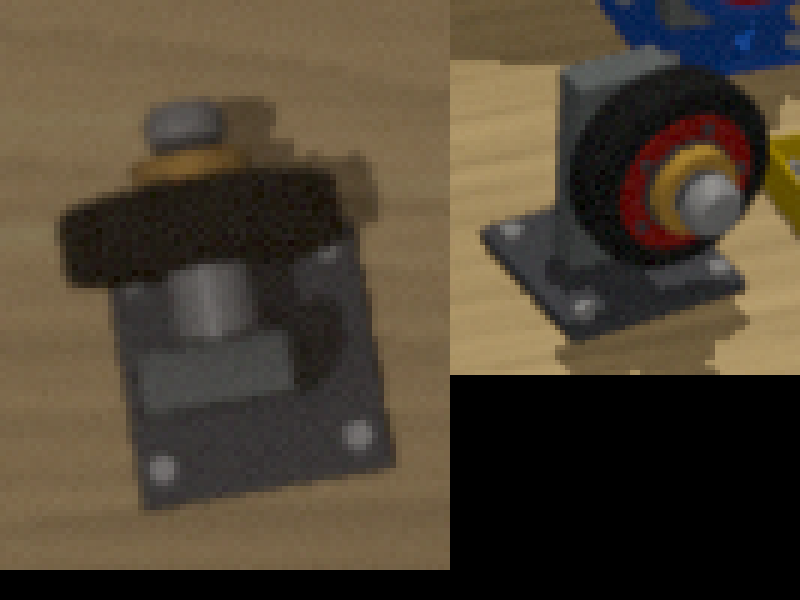

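The crop confirms the grey stand: red hub with a black tyre, brass washer and plain axle end. Its axle points away from the robot, turned about 10° towards +y. Next I triangulate the handles and look from close above the stand.

```bash
cat >> h.py <<'E'
def down(a):  # tool pointing down, jaws along yaw a
    x=np.array([0,0,-1.]); z=np.array([np.cos(a),np.sin(a),0]); return R.from_matrix(np.c_[x,np.cross(z,x),z]).as_quat()
E
python3 - <<'E'
from h import *
import pickle
np.set_printoptions(precision=4,suppress=True)
D=pickle.load(open("d0.pkl","rb")); s=1.5625
t,sc=D["top"],D["scene"]
L=tri([ray(t,575.6/s,291.6/s),ray(sc,245.7/s,319.3/s)]);Rr=tri([ray(t,607.5/s,302.3/s),ray(sc,217.8/s,317.3/s)])
L2=tri([ray(t,575.6/s,291.6/s),ray(sc,217.8/s,317.3/s)])
print(L,Rr,L2, (L+Rr)/2, np.linalg.norm(L-Rr), np.degrees(np.arctan2(*(L-Rr)[[1,0]])))
s0=monitor.sense(); print(R.from_quat(s0["ee_rot"]).as_matrix())
for a in (np.pi/2,-np.pi/2):
    print(a,kinematics.ik(np.array([.6,.21,.27]),down(a)))
R0=R.from_quat(s0["ee_rot"]).as_matrix(); w=D["wrist"]; o,r=ray(w,w["mtx"][0][2],w["mtx"][1][2],True)
print("cam in tool",R0.T@(o-s0["position"]),R0.T@r)
E
```

```text
[ 0.5362 -0.1958  0.1652] [ 0.5179 -0.2442  0.1682] [ 0.5316 -0.2195  0.1661] [ 0.527  -0.22    0.1667] 0.05190377325350207 69.2285285363643
[[-0.0005 -0.9597  0.2809]
 [-0.0009  0.2809  0.9597]
 [-1.      0.0002 -0.001 ]]
1.5707963267948966 [ 0.1527  0.5417  0.9926 -0.      1.6073 -1.4181]
-1.5707963267948966 [ 0.1527  0.5417  0.9926 -0.      1.6073  1.7235]
cam in tool [-0.1703  0.0641  0.0006] [ 0.9664 -0.2571  0.0009]
```

Handles triangulate well: centres 52 mm apart at z 0.167, where 50 mm and 0.1675 are expected. The pliers' yaw is about 69°. Now a close wrist view of the stand, then one of the holder.

```bash
python3 - <<'E'
from h import *
import pickle
W={}
env.reach(np.array([.50,.21,.27]),down(np.radians(-80))); env.hold(.3); W["s"]=grab("wrist")
env.reach(np.array([.53,-.22,.32]),down(np.radians(-111))); env.hold(.3); W["p"]=grab("wrist")
pickle.dump(W,open("d1.pkl","wb"))
for k in W: save("w_%s.png"%k,cv2.resize(W[k]["frame"],(800,600),interpolation=cv2.INTER_CUBIC))
print(monitor.sense()["clock"],monitor.sense()["position"])
E
```

```text
4.1417 [ 0.53011719 -0.21967371  0.32000108]
```

View pics/w_s.png

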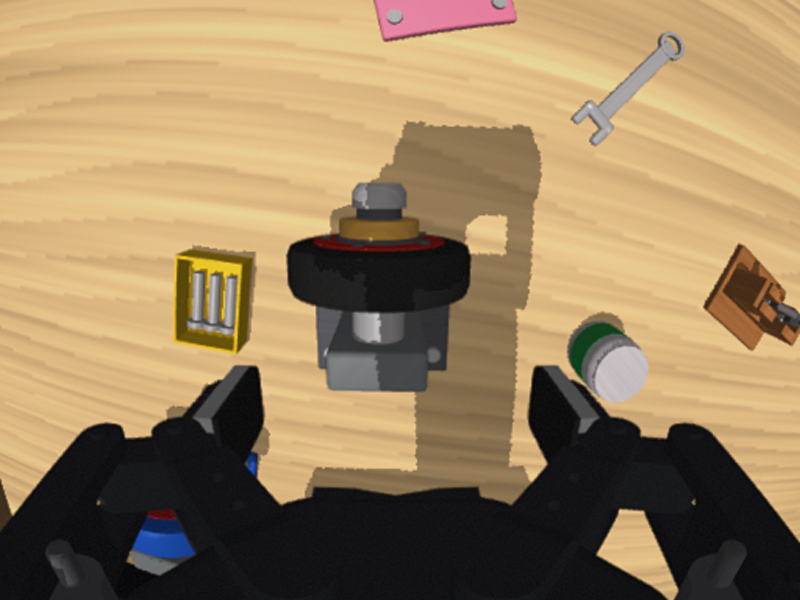

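View pics/w_p.png

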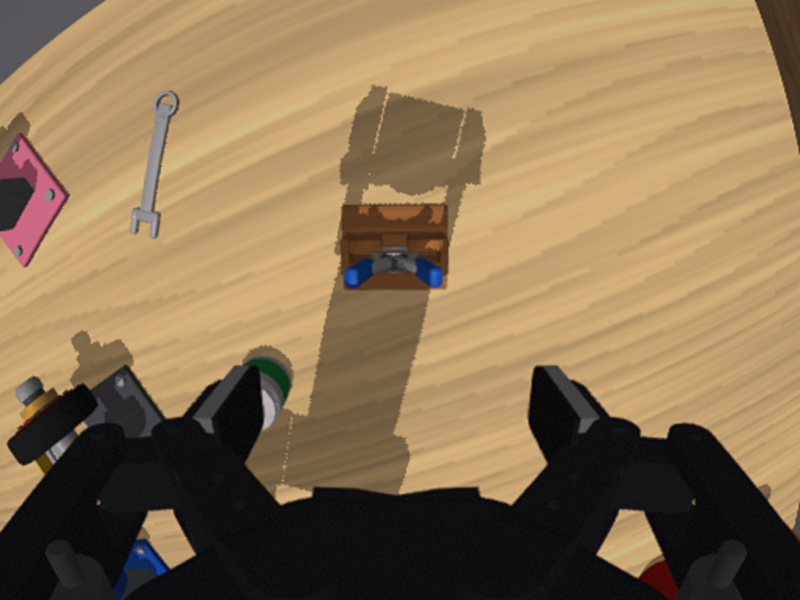

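Both views are clear. In w_s the axle is at (379,195), the dark groove at (379,213), and the brass washer's front edge runs from (340,220) to (419,220). In w_p the handles sit level at (353,275) and (437,275), so the jaw yaw fits. Now I extract edges at sub-pixel level.

```bash
python3 - <<'E'
from h import *
import pickle
np.set_printoptions(precision=4,suppress=True)
W=pickle.load(open("d1.pkl","rb"))
w=W["p"]; h=cv2.cvtColor(w["frame"],cv2.COLOR_RGB2HSV)
m=cv2.inRange(h,(105,120,50),(130,255,255)); m[:155]=0; m[190:]=0; m[:,:210]=0; m[:,300:]=0
n,l,st,c=cv2.connectedComponentsWithStats(m)
for i in range(1,n):
    if st[i][4]>10: print(c[i],st[i],onz(w,*c[i],.172,True))
m=cv2.inRange(h,(3,100,40),(16,255,255)); 
# holder base: far edge row and left/right edges
f=w["frame"].astype(int)
for r in (134,140,146,178,182): 
    print(r,[ (x,tuple(f[r,x])) for x in (216,218,219,220,222,283,285,286,287,288)])
print('col',[(y,tuple(f[y,240])) for y in (128,130,131,132,133,134,183,184,185,186,187)])
w=W["s"]; f=w["frame"].astype(int); h=cv2.cvtColor(w["frame"],cv2.COLOR_RGB2HSV)
b=cv2.inRange(h,(10,130,60),(24,255,255)); b[:,:200]=0; b[:,290:]=0
print("axle gray profile / brass")
for r in range(114,158,2):
    sat=h[r,:,1]; g=np.where(sat[205:280]<70)[0]+205; bb=np.where(b[r,205:280])[0]+205
    print(r, "gray",g.min() if len(g) else None,g.max() if len(g) else None,len(g), "brassS>130", bb.min() if len(bb) else None, bb.max() if len(bb) else None,len(bb), f[r,242])
E
```

```text
[274.2366 174.2188] [266 165  17  19 224] [ 0.5225 -0.2403  0.172 ]
[229.0714 174.5223] [221 166  18  18 224] [ 0.5399 -0.194   0.172 ]
134 [(216, (np.int64(205), np.int64(169), np.int64(118))), (218, (np.int64(160), np.int64(124), np.int64(83))), (219, (np.int64(98), np.int64(67), np.int64(40))), (220, (np.int64(82), np.int64(51), np.int64(26))), (222, (np.int64(84), np.int64(52), np.int64(27))), (283, (np.int64(132), np.int64(83), np.int64(45))), (285, (np.int64(82), np.int64(52), np.int64(29))), (286, (np.int64(94), np.int64(70), np.int64(46))), (287, (np.int64(129), np.int64(105), np.int64(73))), (288, (np.int64(131), np.int64(108), np.int64(76)))]
140 [(216, (np.int64(206), np.int64(170), np.int64(120))), (218, (np.int64(112), np.int64(88), np.int64(60))), (219, (np.int64(82), np.int64(52), np.int64(29))), (220, (np.int64(84), np.int64(53), np.int64(28))), (222, (np.int64(83), np.int64(51), np.int64(25))), (283, (np.int64(86), np.int64(53), np.int64(28))), (285, (np.int64(85), np.int64(52), np.int64(28))), (286, (np.int64(99), np.int64(75), np.int64(52))), (287, (np.int64(130), 
[... 2802 characters left out ...]
 34 brassS>130 None None 0 [106 103 104]
134 gray 228 256 29 brassS>130 None None 0 [53 52 55]
136 gray 228 256 29 brassS>130 None None 0 [49 49 53]
138 gray 229 256 28 brassS>130 226 226 1 [48 48 52]
140 gray 236 250 15 brassS>130 217 267 25 [56 53 54]
142 gray None None 0 brassS>130 217 267 51 [126  92  40]
144 gray None None 0 brassS>130 217 267 51 [136  99  43]
146 gray None None 0 brassS>130 217 267 51 [134  98  45]
148 gray None None 0 brassS>130 217 267 51 [134  99  43]
150 gray 269 271 3 brassS>130 217 274 53 [140 103  46]
152 gray 206 269 13 brassS>130 222 263 42 [138 101  44]
154 gray 218 274 55 brassS>130 None None 0 [55 47 42]
156 gray 226 250 22 brassS>130 None None 0 [51 49 53]
```

```bash
python3 - <<'E'
from h import *
import pickle
np.set_printoptions(precision=4,suppress=True)
W=pickle.load(open("d1.pkl","rb")); w=W["s"]
P=lambda u,v,z:onz(w,u,v,z,True)
l,r=P(216.5,140,.115),P(267.5,140,.115); print("washer",l,r,np.linalg.norm(l-r),"yaw",np.degrees(np.arctan2(*(l-r)[[1,0]]))-90)
l,r=P(225.5,127,.115),P(259.5,127,.115); print("axle",(l+r)/2,np.linalg.norm(l-r))
e,g,b=P(242.2,117,.1295),P(242.2,133,.134),P(242.2,140.7,.143); print("end,groove out,washer",e,g,b)
# long baseline: wheel sides, mid-height silhouettes, and stand post shaft
f=w["frame"]; gr=cv2.cvtColor(f,cv2.COLOR_RGB2GRAY).astype(int)
for rr in (162,166,170,174,178,182,186,190,210,214,218): 
    d=np.where(gr[rr,170:320]<62)[0]+170; print(rr,d.min() if len(d) else 0,d.max() if len(d) else 0,gr[rr,226:262:3] if rr>200 else '')
w=W["p"]; 
q=P(252.2,130.5,.012)
a=np.radians(-111); jaw=np.array([np.cos(a),np.sin(a),0]); out=-np.cross(jaw,[0,0,-1]); 
P=lambda u,v,z:onz(w,u,v,z,True)
q=P(252.2,130.5,.012); c,d=P(218.5,134,.012),P(286,134,.012)
print("out",out,"far mid",q,"width",np.linalg.norm(c-d),"yaw?",np.degrees(np.arctan2(*(c-d)[[1,0]])))
out=np.array([-jaw[1],jaw[0],0]); print("holder c",q-.045*out, "cam",ray(w,252,130,True)[0])
h1,h2=P(274.24,174.2,.172),P(229.07,174.5,.172); print(np.degrees(np.arctan2(*(h2-h1)[[1,0]])))
E
```

```text
washer [0.53   0.2571 0.115 ] [0.5395 0.2019 0.115 ] 0.05596044010329867 yaw 9.777726390788189
axle [0.5489 0.2313 0.115 ] 0.03704005591989099
end,groove out,washer [0.5598 0.2329 0.1295] [0.5436 0.23   0.134 ] [0.5366 0.2284 0.143 ]
162 184 299 
166 184 300 
170 184 300 
174 184 300 
178 184 300 
182 185 299 
186 187 298 
190 190 295 
210 215 286 [100 139 151 165 175 193 100  98 100  94  84  54]
214 214 285 [ 73 135 152 163 174 192 104  98 100  94  83  52]
218 212 285 [ 53  68  89 150 107 146 102 100  96  86  53  53]
out [-0.9336  0.3584 -0.    ] far mid [ 0.5674 -0.231   0.012 ] width 0.10863974123622015 yaw? 68.99965899894492
holder c [ 0.5254 -0.2149  0.012 ] cam [ 0.5919 -0.2424  0.4904]
69.40719022221103
```

Everything agrees. The groove is at (0.5397, 0.2293, 0.115) with the axle yaw about 10°. The washer measures 56.0 mm and the axle 37 mm. The pliers are at (0.526, -0.2153), yaw 69°. Now to grasp and lift.

```bash
python3 - <<'E'
from h import *
np.set_printoptions(precision=4,suppress=True)
q=down(np.radians(-110.9)); p=np.array([.526,-.2153,.151])
env.reach(p+[0,0,.09],q)
print("hit",env.movel(p,velocity=.1,guard=8))
env.close_gripper(60); env.hold(.4)
s=monitor.sense(); print(s["clock"],s["position"],s["finger_gap"],s["contact_force"])
print(env.movel(p+[0,0,.12],velocity=.08)); env.hold(.3)
s=monitor.sense(); print(s["clock"],s["position"],s["finger_gap"],s["contact_force"],s["ft_torque"])
w=grab("wrist"); save("lift.png",cv2.resize(w["frame"],(800,600),interpolation=3))
E
```

```text
hit False
6.575 [ 0.5266 -0.2157  0.1533] 0.3844024551170969 [-3.8356  2.1964 13.6083]
False
8.525 [ 0.526  -0.2153  0.2709] 0.376671420381314 [-0.2928  0.148  -1.4905] [ 0.0305 -0.0364  0.0515]
```

View pics/lift.png

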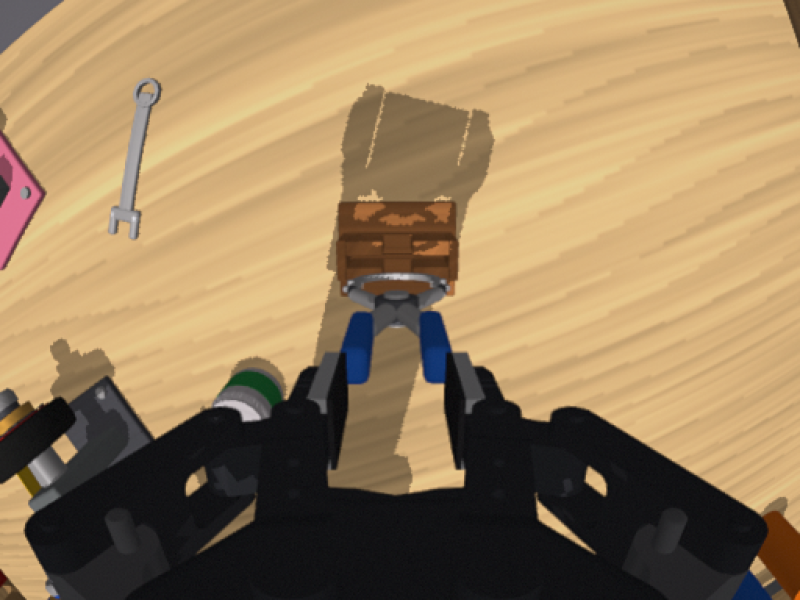

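Lifted clear: the ring is the silver arc at (345–447, 280), the handles are parallel, and the holder is empty. It isn't clear how far the ring sits below the TCP (9 mm draw-up). I'll touch the free bench gently to find that height and take a picture there.

```bash
python3 - <<'E'
from h import *
import pickle
np.set_printoptions(precision=4,suppress=True)
q=down(np.radians(-80)); p=np.array([.52,.05,.22])
env.movel(np.array([.526,-.2153,.285]),velocity=.15)
env.reach(p,q); env.hold(.5)
s=monitor.sense(); print(s["clock"],s["position"],s["contact_force"])
W={n:grab(n) for n in("wrist","scene","top")}
h=env.movel(np.array([.52,.05,.125]),velocity=.03,guard=4); s=monitor.sense(); print("touch",h,s["position"],s["contact_force"],s["ft_torque"])
env.movel(p,velocity=.15); env.hold(.3); s=monitor.sense(); print(s["clock"],s["position"],s["contact_force"],s["finger_gap"])
W["w2"]=grab("wrist"); pickle.dump(W,open("d2.pkl","wb"))
c=np.zeros((600,800,3),np.uint8)
c[:300,:]=cv2.resize(W["w2"]["frame"][150:270,100:420],(800,300),interpolation=3)
a=proj(W["scene"],np.array([.52,.05,.12])).astype(int); print(a)
c[300:,:400]=cv2.resize(W["scene"]["frame"][a[1]-45:a[1]+45,a[0]-60:a[0]+60],(400,300),interpolation=3)
save("hand.png",c)
E
```

```text
10.3833 [0.52   0.0499 0.22  ] [ 0.5542  1.018  -1.3617]
touch True [0.5204 0.05   0.1417] [0.0398 0.3854 3.6028] [-0.0107 -0.0155 -0.0205]
13.7917 [0.5198 0.05   0.2194] [ 0.4627  0.7044 -1.4241] 0.3766973832526556
[242 199]
```

View pics/hand.png

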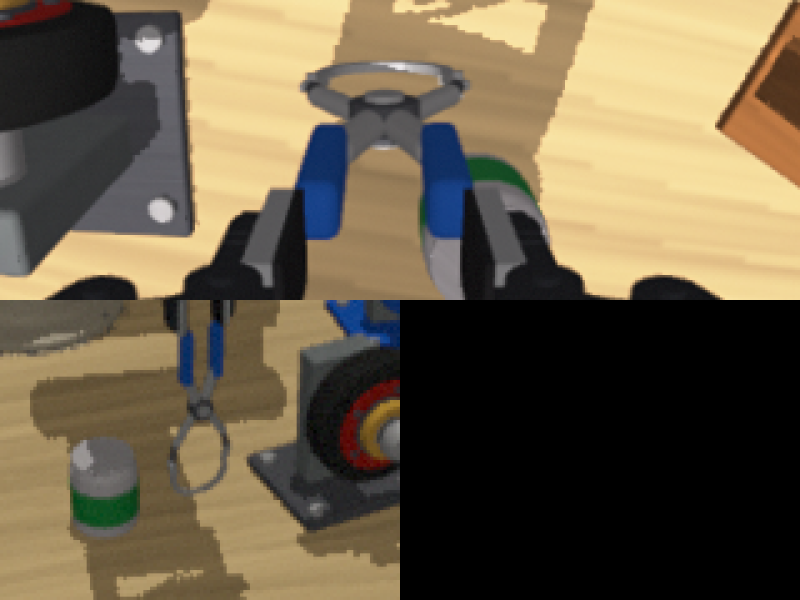

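The touch puts the ring's lowest edge 141.7 mm below the TCP, so its centre is 115.7 mm below, as expected if it stayed on the slot bottom. The crop shows the ring's bottom arc at about (385,70), its sides at u=303 and 468, and the pivot at (384,97). Next I work out the ring's lateral offset and tilt in the hand.

```bash
python3 - <<'E'
from h import *
import pickle
np.set_printoptions(precision=4,suppress=True)
W=pickle.load(open("d2.pkl","rb")); w=W["w2"]; tcp=np.array([.5198,.05,.2194])
a=np.radians(-80); jaw=np.array([np.cos(a),np.sin(a),0]); out=np.array([-jaw[1],jaw[0],0])
g=cv2.cvtColor(w["frame"],cv2.COLOR_RGB2GRAY).astype(int)
print("col254 v172-198",g[172:198,252:257].mean(1).astype(int))
print("w2 f:",w["frame"][176:184:3,[244,254,264]].tolist())
for nm,u,v,z in (("ring bottom",254.2,150+70/2.5,tcp[2]-.139),("ring bottom hi edge",254.2,150+63/2.5,tcp[2]-.139),("ring bottom low edge",254.2,150+78/2.5,tcp[2]-.139),("left",221.2,182.3,tcp[2]-.1157),("right",287.3,183,tcp[2]-.1157),("pivot",253.5,188.7,tcp[2]-.1157+.071),
  ("handleL low front",100+328/2.5,200,tcp[2]-.01),("handleR",100+446/2.5,200,tcp[2]-.01)):
    p=onz(w,u,v,z,True)-tcp; print(nm,"jaw %.4f out %.4f"%(p@jaw,p@out))
# scene check of ring centre
sc=W["scene"]; tc=np.array([.52,.0499,.22]); print("pred ring centre px in scene crop",(proj(sc,tc+[0,0,-.1157])-[242-60,199-45])*3.333+[0,300], "bottom",(proj(sc,tc+[0,0,-.1417])-[182,154])*3.333+[0,300])
E
```

```text
col254 v172-198 [138 135 139 188 157 122 123 137 141 142 142 140 137 122  86  82  90 117
 115  89  47  53  58  62  70  77]
w2 f: [[[115, 114, 116], [134, 131, 133], [195, 192, 193]], [[149, 130, 108], [161, 135, 97], [153, 132, 106]], [[164, 135, 95], [167, 138, 98], [166, 138, 98]]]
ring bottom jaw 0.0005 out -0.0020
ring bottom hi edge jaw 0.0005 out 0.0011
ring bottom low edge jaw 0.0005 out -0.0055
left jaw -0.0323 out -0.0011
right jaw 0.0333 out -0.0018
pivot jaw -0.0002 out 0.0108
handleL low front jaw -0.0143 out 0.0124
handleR jaw 0.0156 out 0.0124
pred ring centre px in scene crop [200.5433 466.0895] bottom [200.5817 489.7736]
```

Ring offset from the TCP is about 0.5 mm along the jaws and 0 ± 2 mm outboard, hanging upright. The scene camera agrees, predicting (200,466) against about (200,463) seen. Next I move to a spot 50 mm outboard of the groove and compare ring and axle in one wrist view.

```bash
python3 - <<'E'
from h import *
import pickle
np.set_printoptions(precision=4,suppress=True)
q=down(np.radians(-80)); u=np.array([np.cos(np.radians(10)),np.sin(np.radians(10)),0])
T=np.array([.5397,.2293,.2307])
env.movel(np.array([.62,.07,.2307]),velocity=.15)
env.movel(T+.05*u,velocity=.12); env.hold(.6)
s=monitor.sense(); print(s["clock"],s["position"]-T-.05*u,s["contact_force"],s["finger_gap"],R.from_quat(s["ee_rot"]).as_matrix()[:,2])
W={n:grab(n) for n in("wrist","scene","top")}; pickle.dump(W,open("d3.pkl","wb"))
c=np.zeros((600,800,3),np.uint8)
c[:400,:]=cv2.resize(W["wrist"]["frame"][140:240,150:350],(800,400),interpolation=3)
a=proj(W["scene"],T+[0,0,-.1157]).astype(int); print(a)
c[400:,:300]=cv2.resize(W["scene"]["frame"][a[1]-25:a[1]+25,a[0]-35:a[0]+40],(300,200),interpolation=3)
save("pre.png",c)
E
```

```text
16.85 [-0. -0.  0.] [ 0.0169  0.2379 -1.9344] 0.37834392550793267 [ 0.1736 -0.9848 -0.0006]
[301 194]
```

View pics/pre.png

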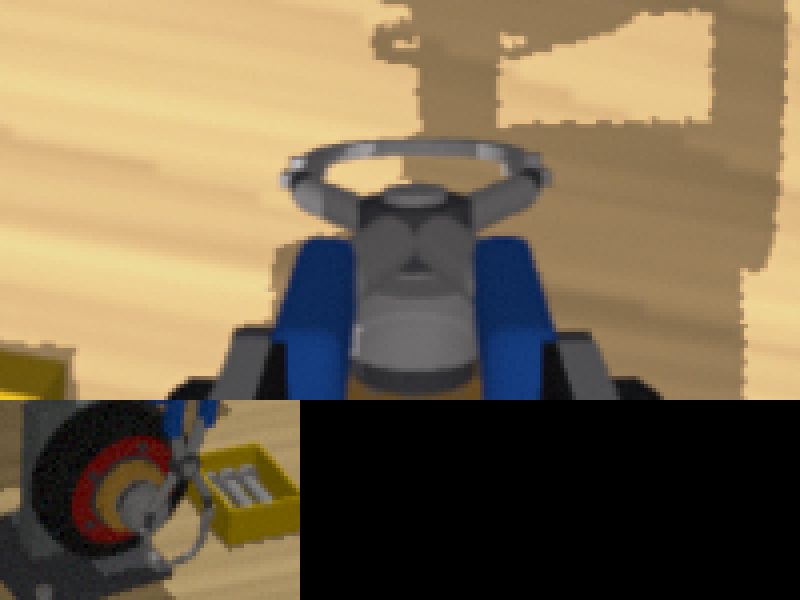

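Wrist crop: ring centre at u≈416, pivot 414, axle sides 351–476, so 413.5 for its centre (4 px per image px). That's under 0.7 mm of misalignment, and the ring is level and square. I'll slide it on slowly under a guard until it touches the washer, then back off.

```bash
python3 - <<'E'
from h import *
import pickle
np.set_printoptions(precision=4,suppress=True)
u=np.array([np.cos(np.radians(10)),np.sin(np.radians(10)),0]); jaw=np.array([u[1],-u[0],0])
T=np.array([.5397,.2293,.2307])-.0004*jaw
h=env.movel(T+.025*u,velocity=.04)
h=env.movel(T-.007*u,velocity=.015,guard=5); s=monitor.sense(); d=s["position"]-T
print("touch",h,"x %.4f"%(d@u),"jaw %.4f z %.4f"%(d@jaw,d[2]),s["contact_force"],"along %.2f"%(s["contact_force"]@u),s["ft_torque"],s["clock"])
env.hold(.3); s=monitor.sense(); d=s["position"]-T; print("x %.4f"%(d@u),s["contact_force"],s["ft_torque"])
E
```

```text
touch False x -0.0070 jaw 0.0000 z 0.0000 [ 0.818   0.6378 -2.5708] along 0.92 [ 0.0056 -0.0416  0.0012] 20.0583
x -0.0070 [ 0.4055  0.6381 -1.7564] [ 0.0172  0.0118 -0.0264]
```

No contact at -7 mm, so the ring or groove is off by some millimetres along the axle. The handle faces seen 12 mm outboard, where 7 is expected, hint at this. I'll look.

```bash
python3 - <<'E'
from h import *
import pickle
W={n:grab(n) for n in("wrist","scene","top")}; pickle.dump(W,open("d4.pkl","wb"))
T=np.array([.5397,.2293,.2307])
c=np.zeros((600,800,3),np.uint8)
c[:360,:]=cv2.resize(W["wrist"]["frame"][150:240,150:350],(800,360),interpolation=3)
a=proj(W["scene"],T+[0,0,-.1157]).astype(int); print(a)
c[360:,:400]=cv2.resize(W["scene"]["frame"][a[1]-24:a[1]+24,a[0]-40:a[0]+40],(400,240),interpolation=3)
b=proj(W["top"],T+[0,0,-.1157]).astype(int); print(b)
c[360:,400:]=cv2.resize(W["top"]["frame"][b[1]-24:b[1]+24,b[0]-40:b[0]+40],(400,240),interpolation=3)
save("on.png",c)
E
```

```text
[301 194]
[210 189]
```

View pics/on.png

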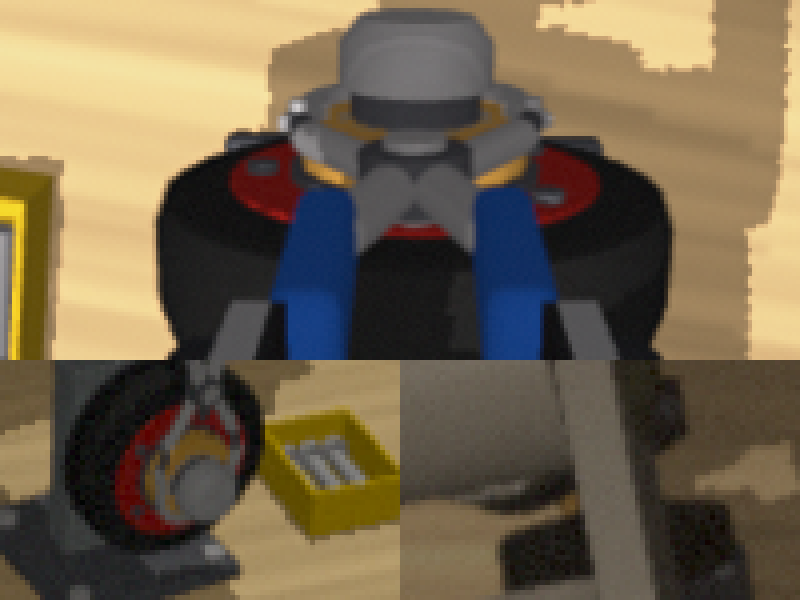

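The ring is around the axle and centred (ring 285–550, axle 340–492, both about 416), with the washer still just behind it. I keep advancing under the guard until it touches.

```bash
python3 - <<'E'
from h import *
import pickle
np.set_printoptions(precision=4,suppress=True)
u=np.array([np.cos(np.radians(10)),np.sin(np.radians(10)),0]); jaw=np.array([u[1],-u[0],0])
T=np.array([.5397,.2293,.2307])-.0004*jaw
s=monitor.sense(); print("base along %.2f"%(s["contact_force"]@u))
h=env.movel(T-.015*u,velocity=.008,guard=5); s=monitor.sense(); d=s["position"]-T
print("touch",h,"x %.4f"%(d@u),"jaw %.4f z %.4f"%(d@jaw,d[2]),s["contact_force"],"along %.2f"%(s["contact_force"]@u),s["ft_torque"],s["clock"])
env.hold(.3); s=monitor.sense(); d=s["position"]-T; print("x %.4f"%(d@u),s["contact_force"],s["ft_torque"],"along %.2f"%(s["contact_force"]@u))
w=grab("wrist"); pickle.dump(w,open("d5.pkl","wb"))
save("on2.png",cv2.resize(w["frame"][145:220,200:300],(800,600),interpolation=3))
E
```

```text
base along 0.31
touch False x -0.0149 jaw 0.0000 z 0.0000 [ 1.0144 -0.0883 -2.2447] along 0.98 [ 0.0024 -0.1485 -0.0246] 21.6583
x -0.0150 [ 0.1792  0.3942 -1.9031] [ 0.0724 -0.1782  0.0019] along 0.24
```

View pics/on2.png

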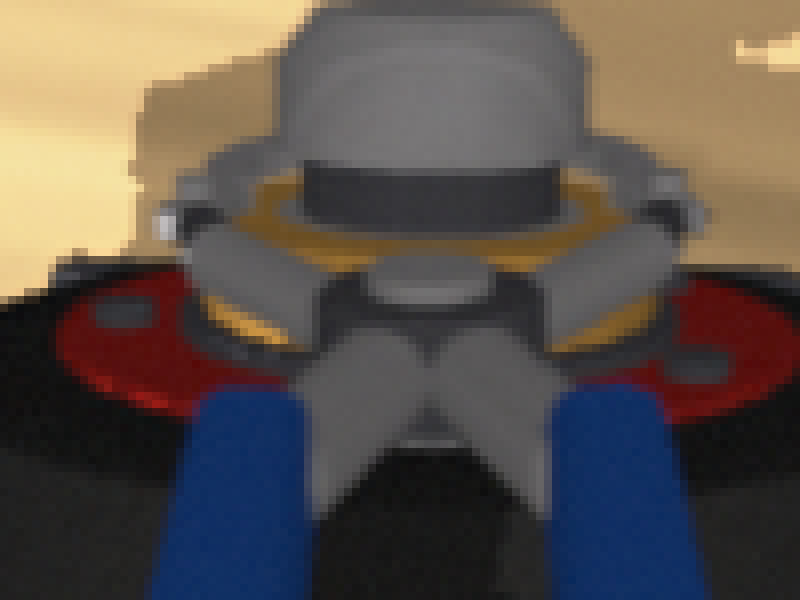

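No guard trip, but the moment about the jaw axis rose to about 0.19 N·m, or 1.5 N at the ring. The ring is already resting on the washer and the pliers are giving in the grip. I step back, reading the moment, to find the contact point.

```bash
cat >> h.py <<'E'
u=np.array([np.cos(np.radians(10)),np.sin(np.radians(10)),0]); jaw=np.array([u[1],-u[0],0])
T=np.array([.5397,.2293,.2307])-.0004*jaw
def go(x):
    env.movel(T+x*u,velocity=.015); env.hold(.15); S=[]
    for _ in range(6): env.hold(.03); S.append(monitor.sense())
    f=np.mean([s["contact_force"] for s in S],0); t=np.mean([s["ft_torque"] for s in S],0); d=S[-1]["position"]-T
    print("x %.4f Fu %.2f Fj %.2f Fz %.2f  tau_jaw %.4f tau_u %.4f clk %.1f"%(d@u,f@u,f@jaw,f[2],t@jaw,t@u,S[-1]["clock"]))
E
python3 - <<'E'
from h import *
for x in (-.015,-.014,-.013,-.0115,-.010,-.0085,-.007): go(x)
E
```

```text
x -0.0150 Fu 0.25 Fj 0.34 Fz -2.17  tau_jaw 0.1412 tau_u -0.0064 clk 22.6
x -0.0140 Fu 0.32 Fj 0.18 Fz -2.19  tau_jaw 0.1263 tau_u -0.0049 clk 23.2
x -0.0130 Fu 0.15 Fj 0.11 Fz -1.58  tau_jaw 0.1216 tau_u -0.0218 clk 23.8
x -0.0115 Fu 0.69 Fj 0.10 Fz -2.27  tau_jaw 0.1023 tau_u 0.0078 clk 24.4
x -0.0100 Fu 0.39 Fj 0.08 Fz -2.16  tau_jaw 0.0843 tau_u -0.0243 clk 25.0
x -0.0085 Fu -0.19 Fj 0.31 Fz -2.16  tau_jaw 0.0662 tau_u 0.0148 clk 25.6
x -0.0070 Fu 0.25 Fj 0.23 Fz -2.05  tau_jaw 0.0494 tau_u 0.0015 clk 26.2
```

The jaw tips moved in the wrist image: row 183.8 before, 177.5 at -7 mm, 171.9 at -15 mm. So the ring stopped at the washer near my first estimate, and the pliers tilted gently in the pads. The moment also extrapolates to zero at about -2.5 mm. I return to there and check the tilt from the tip rows.

```bash
cat >> h.py <<'E'
import pickle
def tips(w,ref=pickle.load(open("d3.pkl","rb"))["wrist"]["frame"],ret=False):
    o=[]
    for n,(x0,y0,x1,y1) in {"L":(219,178,229,190),"R":(279,178,289,190),"piv":(243,184,264,194)}.items():
        t=ref[y0:y1,x0:x1]; r=cv2.matchTemplate(w[y0-18:y1+8,x0-4:x1+4],t,cv2.TM_CCOEFF_NORMED); _,v,_,m=cv2.minMaxLoc(r)
        c=r[:,m[0]]; i=m[1]; s=0
        if 0<i<len(c)-1: s=(c[i-1]-c[i+1])/(2*(c[i-1]-2*c[i]+c[i+1]))
        o.append((n,m[0]-4,round(float(i+s-18),2),round(float(v),2)))
    return o
E
python3 - <<'E'
from h import *
print(tips(pickle.load(open("d4.pkl","rb"))["wrist"]["frame"])); print(tips(pickle.load(open("d5.pkl","rb"))["frame"]))
for x in (-.007,-.0045,-.0025,-.001):
    if x>-.007: go(x)
    w=grab("wrist"); print(x,tips(w["frame"]))
pickle.dump(w,open("d6.pkl","wb"))
E
```

```text
[('L', -4, -18.0, 0.74), ('R', 0, -5.2, 0.76), ('piv', 4, -12.42, 0.7)]
[('L', 0, -12.64, 0.83), ('R', 0, -12.13, 0.96), ('piv', -3, -8.12, 0.57)]
-0.007 [('L', -4, -18.0, 0.74), ('R', 0, -5.19, 0.78), ('piv', 4, -12.43, 0.7)]
x -0.0045 Fu 0.07 Fj -0.04 Fz -2.27  tau_jaw 0.0293 tau_u 0.0042 clk 26.9
-0.0045 [('L', -4, -15.75, 0.74), ('R', 0, -3.04, 0.72), ('piv', 4, -10.19, 0.7)]
x -0.0025 Fu 0.05 Fj 0.06 Fz -1.85  tau_jaw -0.0168 tau_u -0.0253 clk 27.6
-0.0025 [('L', -4, -14.79, 0.75), ('R', -1, -1.37, 0.68), ('piv', 4, -8.42, 0.67)]
x -0.0010 Fu 0.30 Fj -0.04 Fz -1.56  tau_jaw -0.0099 tau_u -0.0017 clk 28.3
-0.001 [('L', -4, -13.74, 0.74), ('R', 0, -0.71, 0.77), ('piv', 4, -8.01, 0.66)]
```

The right tip returns elastically with the retreat and the moment vanishes by about -2.5 mm. Contact therefore lies between -1 and -2.5 mm, which matches the washer at -2. I set x = -0.6 mm, check that it's free, take one final picture and hand in.

```bash
python3 - <<'E'
from h import *
go(-.0006); env.hold(.3); w=grab("wrist"); sc=grab("scene")
print(tips(w["frame"])); s=monitor.sense(); print(s["finger_gap"],s["clock"],s["position"]-T)
c=np.zeros((600,800,3),np.uint8)
c[:,:500]=cv2.resize(w["frame"][150:222,223:283],(500,600),interpolation=3)
a=proj(sc,T-[0,0,.1157]).astype(int); c[:300,500:]=cv2.resize(sc["frame"][a[1]-20:a[1]+20,a[0]-20:a[0]+20],(300,300),interpolation=3)
save("fin.png",c)
E
```

```text
x -0.0006 Fu -0.18 Fj 0.09 Fz -1.93  tau_jaw -0.0035 tau_u 0.0169 clk 28.9
[('L', -4, -13.05, 0.74), ('R', 0, -0.69, 0.81), ('piv', 4, -8.17, 0.64)]
0.3825110884380851 29.3083 [-5.78759042e-04 -1.01143590e-04  8.16552609e-06]
```

View pics/fin.png

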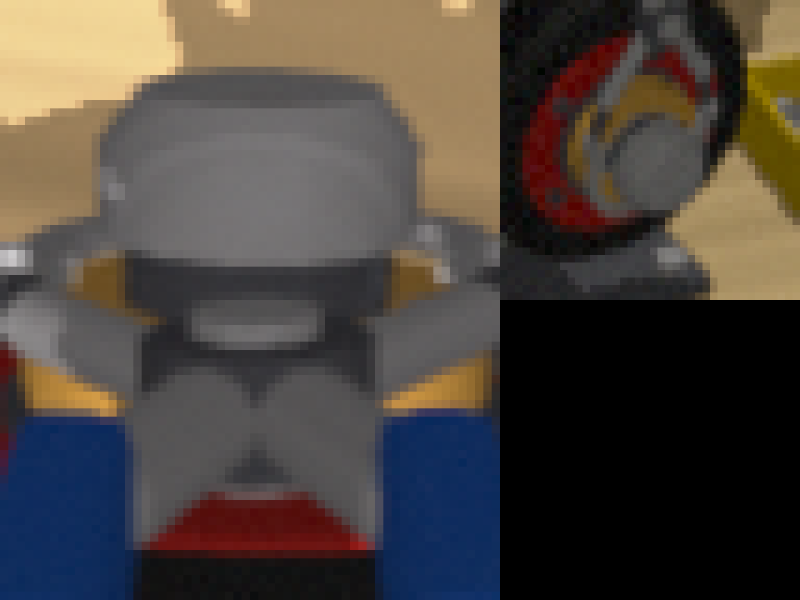

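The final picture shows the ring around the groove against the brass washer, with the axle centred and nothing pressing. The handles are still squeezed. Handing in.

```bash
python3 -c "
from h import *
job.hand_in(); s=monitor.sense(); print(s['clock'],s['contact_force'],s['finger_gap'])"
```

```text
the job is handed in; nothing more can be done
the job is handed in; nothing more can be done
```

I handed the job in at about 29 s of the 54 s, with the pliers still gripped at 60 N and the spread ring around the groove. I pulled the pliers up out of the holder and slid the ring over the axle of the grey stand with the red wheel. I pushed until it met the washer, then backed off to 0.6 mm inward of the groove middle I had measured.

**Last checks**
- **Forces:** there was no side or axial push on the ring (under 0.2 N), and only the pliers' weight on the tool.
- **Centring:** ring and axle centres agreed within about 0.7 mm in the wrist image. Up-down rests on a touch of the bench with the ring, and the ring slid on without binding.
- **Tilt:** under 1 px at the right jaw tip, so roughly square.

**What disagreed or stayed unsure**
- **Guard:** it never tripped at the washer. The pliers tilted in the pads instead, and I overran to 15 mm inward at about 1.5 N. They sprang back when I retreated.
- **Contact point:** I took it from the moment reading and the right jaw tip, which put it between 1 and 2.5 mm inward. The ring's position along the axle is therefore known only to about 1 mm.
- **Template checks:** the matches for the left jaw tip and the pivot were unreliable, so I ignored them.
- **Spread:** I did not measure it directly. I judged it from the parallel handles, the ring passing over the axle, and the gripper opening (0.377 to 0.383 after the lift).

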